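# Clamp a glued battery pack in the bench clamp and keep hold of the trigger

## Task

Set the glued oblong battery pack (green band) upright in the matching yellow nest of the bench clamp and let go of it, then pump the orange trigger, never pushing the red jaw itself, until the rubber pad presses the pack and the gauge pointer on the jaw stands in the green zone; in the red zone the pack is crushed. Pressure lasts only while the trigger is held, so finish holding it squeezed with the pointer steady in the green; leave the other packs, the card terminal and the scanner where they are.

Things in the scene. Friction and masses are not known exactly. Their poses are not given: they have to be found in the camera images.
- pack: the oblong battery pack to clamp: grey with a green band round it, 36 mm (its x) x 60 mm (its y) x 44 mm high, about 150 g, standing on the bench mat; origin at the centre of its underside, z up. It is the same either way round (half turn).
- station: the bench clamp, fixed to the desk, place and yaw vary: aluminium base plate 110 mm (x) x 350 mm (y: -200 to +150), 12 mm thick. Origin on the desk surface, on the clamp's long axis; y along the bar, +y the way the jaw advances; z up. In this frame (mm): fixed blue jaw's face at y 122.5, its top at z 60; blue trigger housing x -15 to 15, y -145 to -85, top z 112.
- nest (a point): centre of the nest floor, 20 mm above the desk, at y 90 mm in the station frame, same axes. The pack stands here, its 60 mm side along y. Yellow side rails 41 mm apart (x), 7 mm thick, tops 10 mm above the floor; yellow lip (8 mm high) and fixed jaw 65 mm apart (y): 2.5 mm play all round. The pad later pushes the pack 2.5 mm to +y onto the fixed jaw.
- grip_face (a point): on the rear (-y) face of the black fixed grip that stands behind the trigger, mid-width, 155 mm above the desk; station's axes. In the station frame the grip spans y -149 to -137 mm, 24 mm wide (x), top at z 185 mm. It does not move.
- trigger_face (a point): on the front (+y) face of the orange trigger, mid-width, 55 mm above its pivot, about 155 mm above the desk; moves with the trigger. The trigger is 24 mm wide (x), 12 mm thick and ends 30 mm above this point. Its pivot axis (along x) is at y -115, z 100 mm in the station frame.
- trigger (a joint): trigger angle, rad: 0 released (leaning 0.225 rad to +y), 0.45 fully squeezed (leaning as much to -y, towards the fixed grip); trigger_face then has moved 25 mm to -y. From its front to the grip's rear face: 53 mm released, 28 mm fully squeezed at that height (59 mm released at the top). A spring returns it; squeezing takes 3 to 15 N there.
- jaw (a joint): travel of the red jaw to +y, m; starts at 0 to 0.02. A full squeeze advances it about 18 mm (never over 20; ratchet teeth of 6 mm, so up to 6 mm may be idle), a part squeeze less. On release it stays if the pad is not pressed; a pressed pad pushes it back. The pad meets a seated pack at about 0.045 and has pushed it home against the fixed jaw at 0.0475.
- pad (a joint): how far the sprung rubber pad is pushed back into the jaw, m: what the gauge shows. 0 = not pressing, the spring is 600 N/m. Green zone 0.009 to 0.015 (about 6 to 9.5 N), red zone from 0.018 on.
- pad_face (a point): centre of the rubber pad's front (+y) face, 32 mm wide, 26 mm high, 45 mm above the desk; with the station's axes
- pointer (a point): the gauge's black pointer, a thin bar across the white plate on top of the red jaw, moving with the pad; it moves towards -y over the plate as the pad is pressed
- gauge_zero (a point): the place on the gauge plate (top of the red jaw, 53 mm above the desk) where the pointer stands when the pad is not pressed; green zone 9 to 15 mm from here towards -y, red zone from 18 mm on; white elsewhere
- pack_square: another battery pack, not to be touched: square, 52 x 52 x 40 mm high, grey with a blue band; origin at the centre of its underside
- pack_round: another battery pack, not to be touched: round, 52 mm across, 44 mm high, grey with a red band; origin at the centre of its underside
- terminal: black card terminal lying on the desk, 150 x 75 x 22 mm high, to be left alone; origin at the centre of its underside
- scanner: hand-held scanner lying on the desk: grey head 90 x 60 x 45 mm high and a black handle 110 mm long towards its +y, to be left alone; origin under the head
There are look-alikes about, which are no part of the job. Leave any brown or pink look-alike of the pack alone.

How it is judged:
On the way, in this order (a step that is already met when the one before it is completed fails the run):
1. the oblong pack stands in the nest, let go, the pad not yet pressing it (x of pack in the frame of nest between -0.004 and 0.004 m and y of pack in the frame of nest between -0.005 and 0.005 m and z of pack in the frame of nest below 0.003 m and angle between pack's own z axis and vertical below 0.06 rad and angle between the y axis of pack and the y axis of station, either way round below 0.1 rad and contact force between the fingers and pack below 0.3 N and contact force between pad and pack below 0.2 N), for 0.3 s.
2. the jaw's pad, driven by the trigger, touches the pack (contact force between pad and pack above 0.5 N and value of joint trigger above 0.03 rad), for 0.1 s.
At the end, for the whole second after the job is handed in: The robot holds the trigger squeezed (over 1 N, over 0.05 rad); pad pressed back 8 to 16 mm, pushing the pack with 4 to 11.5 N; pack untouched by the fingers, in the nest within 4 mm across, 5 mm along, 3 mm in height, upright within 0.06 rad, in line within 0.1 rad (x of pack in the frame of nest between -0.004 and 0.004 m and y of pack in the frame of nest between -0.005 and 0.005 m and z of pack in the frame of nest below 0.003 m and angle between pack's own z axis and vertical below 0.06 rad and angle between the y axis of pack and the y axis of station, either way round below 0.1 rad and contact force between the fingers and pack below 0.3 N and value of joint pad between 0.008 and 0.016 m and contact force between pad and pack between 4 and 11.5 N and value of joint trigger above 0.05 rad and contact force between any of the fingers, the arm and trigger above 1 N); the arm keeps its last pose, push and grip.
It fails at once if the pack is crushed: the gauge's pointer went into the red zone (pad pressed back more than 18.5 mm) (value of joint pad above 0.0185 m).
It fails at once if the robot pushed the jaw or its pad directly (contact force between any of the fingers, the arm and jaw above 1 N).
It fails at once if another pack, the card terminal or the scanner was moved by more than 20 mm (distance of any of pack_square, pack_round, terminal, scanner from where it was at the start of the episode above 0.02 m).
It also fails if it takes over 72 s, if anything falls off the work surface, if the arm or the gripper's body presses on something with over 40 N, if the wrist force passes 120 N, or if a joint passes its speed limit or range.

## Robot

A 6-joint arm with a two-finger parallel gripper is mounted at the origin on the work surface. World frame = base frame: x ahead of the robot, y to its left, z up, the work surface at z = 0. Lengths are in m, angles in rad, forces in N, time in s.
With the tool pointing down it reaches from about 0.425 to 0.95 m from the base axis. Payload 3.5 kg.
Tool frame: the origin (TCP) lies midway between the tips of the shut fingers; the grasp point (between the pads) lies 19 mm behind it; z points along the fingers, y is the direction in which the jaws open and shut (so a half turn about z gives the same grasp; the last joint's range is limited). The gripper opens to 85 mm and grips with 20 to 120 N. Pads are 22 mm wide; open, the fingers measure 114 mm over their backs; the gripper's body (76 mm by 85 mm) begins 54 mm behind the grasp point. The pads swing forward as they close: fully open they stand 13 mm farther back than shut.
Start: joints at [1.007, 0.286, 1.577, -0, 1.279, -0.15], TCP at [0.271, 0.618, 0.211] pointing down, gripper open.
Joint ranges: [-2.77, 2.77], [-0.9, 2.22], [0.21, 2.48], [-1.53, 4.67], [0.24, 2.81], [-2.84, 2.84]. Speed limits (rad/s): [2.79, 2.79, 3.14, 3.14, 3.14, 3.14].

## Interface

Orientations are given as a unit quaternion [x, y, z, w].
In Python, from plant import * gives the robot as it stands.
- The arm moves only by the shell command python3 -m jog 'ROWS' [FORCE]. ROWS is a JSON object of lists of equal length, an entry for each row: "travel": the shift along the world's x, y, z in mm, a list of three; "dr": the turn, a rotation vector about the world's x, y, z in degrees, a list of three; "jaw": the closure in counts, from 0 (fully open) to 255 (shut). In form: {"travel": [[x, y, z], ...], "dr": [[wx, wy, wz], ...], "jaw": [jaw, ...]}. A call has 1 to 5 rows; each row shifts and turns the commanded pose from where the row before left it; what a row does not reach is not made up. A row lasts 1/12 s, in which the tool goes at most 41.7 mm and 7.16 degrees, less where a joint would pass 70% of its speed; a pose out of reach is approached as far as the arm can. A call is refused whole if a number of a shift passes 41.7 or a number of a turn 7.16, either way. A call with a gripper value outside its range is refused whole. The fingers move at their own pace and stop on an object; FORCE is the grip in N (left out, the last holds). Time passes only in rows, so rows that do not move let the fingers close. It gives the time, the measured TCP pose, the force and the opening at its end, in the units of the state.
- get_state(): the state, without advancing time (a new reading comes with each control period).
- read_camera(name): name is "side" or "top"; returns the picture (400x640x3 uint8, red, green, blue); there is no depth.
- camera_info(name): a dict with "K" (3x3 intrinsics, pixels), "R" (3x3) and "t" (3): a world point X has camera coordinates R X + t. Camera axes: x right, y down, z forward; pixel columns grow to the right and rows downward; lengths in m; the calibration is good to about 2 mm. A picture is of the moment at which its call begins. camera_info takes no time and is no camera call.
- sign_off(): hands the job in, once; it reports no verdict.
The state is a dict: "time": time; "qpos": joint angles; "dq": joint speeds; "joint_efforts": joint torques, N m; "eef_pos": TCP position; "tcp_rot": TCP orientation; "contact_force": force on the tool from outside, world axes, zero at the start; "wrist_torque": the same for the moment, N m; "opening": opening from 0.0 (shut) to 1.0 (fully open).
Only numpy, scipy, OpenCV 4.12 (cv2) and the standard library are available. Lean on these libraries where they do the work, as an engineer would, in place of code of your own. Each camera call takes 0.05 s, during which the arm holds its last target. There are 200 camera calls.

## Working session

There is one attempt and no reset: what is moved stays moved. The work goes in short steps, Python scripts to look and compute and a shell command to move; the robot and the scene stay as the last step left them, time stands still between calls to the robot, and variables do not carry over. Pictures are saved under pics/ and viewed, about 8 in all and at most 12, crops included, and the job is handed in when it is done.

```bash
ls; mkdir -p pics; python3 - <<'E'
from plant import *
import cv2
for n in("top","side"):
    im=read_camera(n); cv2.imwrite(f"pics/{n}0.png",im[:,:,::-1])
    c=camera_info(n); print(n,c["K"],c["R"],c["t"])
print(get_state())
E
```

```text
pics
top [[466.81979975   0.         313.57920913]
 [  0.         466.81979975 193.57255505]
 [  0.           0.           1.        ]] [[ 2.30864159e-02 -9.99733471e-01  6.50943654e-05]
 [-9.96960584e-01 -2.30272289e-02 -7.44267459e-02]
 [ 7.44084080e-02  1.65335030e-03 -9.97226481e-01]] [0.03777103 0.59613869 1.24939685]
side [[375.1401964    0.         321.56735956]
 [  0.         375.1401964  199.94339347]
 [  0.           0.           1.        ]] [[-0.9898482  -0.14197177 -0.00667573]
 [-0.09370193  0.68717902 -0.72041997]
 [ 0.10686672 -0.71248088 -0.69350595]] [0.59445079 0.09479151 0.95959692]
{'time': 0.1, 'qpos': array([ 1.00700273e+00,  2.87093442e-01,  1.57804021e+00,  3.59693171e-05,
        1.27862595e+00, -1.50029234e-01]), 'dq': array([-0.0007354 , -0.00194438, -0.00258234, -0.00021333,  0.00050004,
        0.00022789]), 'joint_efforts': array([ 9.08289876e-04, -4.07300377e+01, -2.93697095e+01, -1.35851988e-04,
        3.44670101e-03,  1.24114692e-05]), 'eef_pos': array([0.27102247, 0.61749408, 0.20926945]), 'tcp_rot': array([ 2.05414538e-01,  9.78674457e-01, -1.00917549e-03, -3.94676969e-04]), 'contact_force': array([-0.64345071, -0.86668166, -0.48049556]), 'wrist_torque': array([-0.05146173, -0.00877612,  0.01754675]), 'opening': 1.0003943766627528}
```

View pics/top0.png

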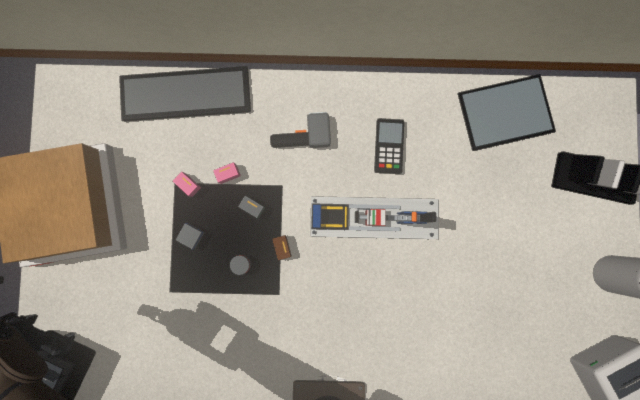

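View pics/side0.png

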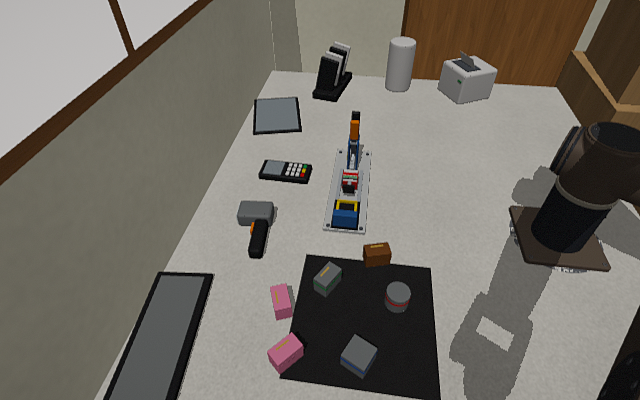

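```bash
cat > h.py <<'E'
from plant import *
import numpy as np, cv2
def cast(n,px,z):
    c=camera_info(n);K,R,t=map(np.array,(c["K"],c["R"],c["t"]))
    px=np.atleast_2d(px).astype(float)
    d=np.c_[px,np.ones(len(px))]@np.linalg.inv(K).T@R
    o=-R.T@t
    return o+d*((z-o[2])/d[:,2])[:,None]
def proj(n,X):
    c=camera_info(n);K,R,t=map(np.array,(c["K"],c["R"],c["t"]))
    q=(np.atleast_2d(X)@R.T+t)@K.T
    return q[:,:2]/q[:,2:]
def two(pt,ps):
    "triangulate pixel pair"
    P=[np.array(camera_info(n)["K"])@np.c_[camera_info(n)["R"],camera_info(n)["t"]] for n in("top","side")]
    X=cv2.triangulatePoints(P[0],P[1],np.array(pt,float).reshape(2,1),np.array(ps,float).reshape(2,1))
    return (X[:3]/X[3]).ravel()
E
python3 - <<'E'
from h import *
t=cv2.imread("pics/top0.png");s=cv2.imread("pics/side0.png")
a=cv2.resize(t[180:240,225:300],None,fx=5,fy=5,interpolation=cv2.INTER_CUBIC)
b=cv2.resize(s[240:310,290:400],None,fx=3.6,fy=3.6,interpolation=cv2.INTER_CUBIC)
c=cv2.resize(t[190:245,305:460],None,fx=5,fy=5,interpolation=cv2.INTER_CUBIC)
im=np.zeros((590,800,3),np.uint8)
im[:300,:375]=a; im[:b.shape[0],380:380+b.shape[1]]=b; im[310:310+c.shape[0],:c.shape[1]]=c
cv2.imwrite("pics/crop1.png",im)
E
```

```text
(no output)
```

View pics/crop1.png

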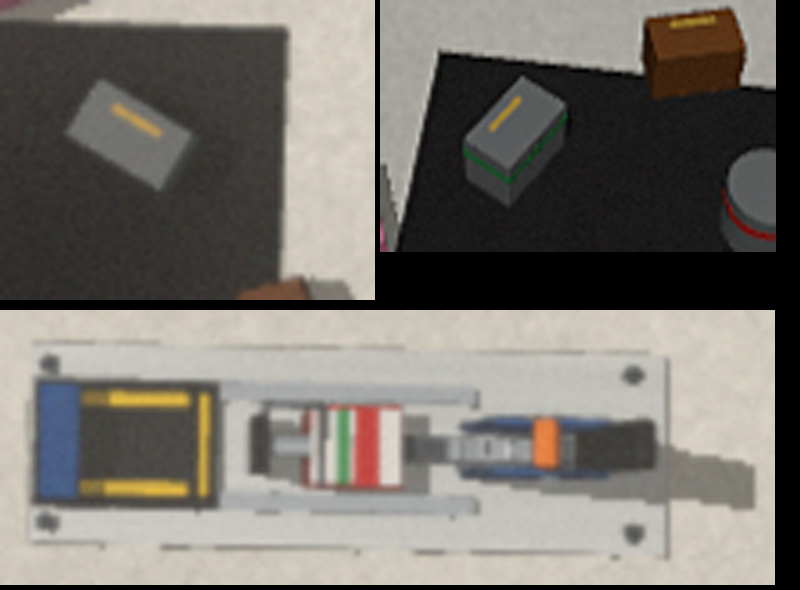

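The crop confirms it: the green-banded grey oblong pack is at top px (251,207) and side px (327,278). The others are the brown one at top (282,247), pink at (186,184) and (227,173), square at (190,237) and round at (240,265). None of those has a green band on an oblong grey body.

```bash
python3 - <<'E'
from h import *
t=cv2.imread("pics/top0.png");s=cv2.imread("pics/side0.png")
hsv=cv2.cvtColor(t,cv2.COLOR_BGR2HSV)
# pack top face
g=cv2.cvtColor(t,cv2.COLOR_BGR2GRAY)
roi=np.zeros_like(g);roi[190:224,232:270]=1
m=((g>75)&(roi>0)).astype(np.uint8)
cs=max(cv2.findContours(m,0,2)[0],key=cv2.contourArea)
W=cast("top",cs.reshape(-1,2),.044)[:,:2]*1000
r=cv2.minAreaRect(W.astype(np.float32));print("pack",r, cv2.boxPoints(r))
# yellow parts
y=cv2.inRange(hsv,(18,110,110),(35,255,255));y[:190]=0;y[245:]=0;y[:,:305]=0;y[:,360:]=0
for c in cv2.findContours(y,0,2)[0]:
    if cv2.contourArea(c)>4:
        W=cast("top",c.reshape(-1,2),.030)[:,:2]*1000; print("yel",cv2.minAreaRect(W.astype(np.float32)),c.reshape(-1,2).min(0),c.reshape(-1,2).max(0))
for nm,px,z in (("plate",[(311.4,196.4),(438.6,199.4),(310.6,236.4),(438.6,239.4)],.012),("screws",[(315,201),(431.6,203),(314.4,232.6),(431.6,234.8)],.012)):
    print(nm,(cast("top",px,z)*1000).round(1))
o=cv2.inRange(hsv,(5,150,150),(17,255,255));o[:190]=0;o[245:]=0;o[:,:380]=0
c=max(cv2.findContours(o,0,2)[0],key=cv2.contourArea);p=c.reshape(-1,2);print("orange",p.min(0),p.max(0),cast("top",[p.mean(0)],.18))
E
```

```text
pack ((555.335693359375, 219.33172607421875), (60.34194564819336, 36.063072204589844), 60.461124420166016) [[524.7732  201.97214]
 [556.1488  184.19254]
 [585.8982  236.69131]
 [554.5226  254.47092]]
yel ((509.42901611328125, 1.2603530883789062), (8.061907768249512, 56.568538665771484), 1.322919487953186) [321 224] [342 227]
yel ((533.1869506835938, -34.67737579345703), (53.9063835144043, 5.3882832527160645), 1.0267125368118286) [344 207] [346 227]
yel ((557.9606323242188, 0.8931293487548828), (8.108248710632324, 54.03314971923828), 1.3230279684066772) [322 206] [342 209]
plate [[ 588.    57.3   12. ]
 [ 587.8 -291.7   12. ]
 [ 478.6   57.    12. ]
 [ 478.5 -292.1   12. ]]
screws [[ 575.5   47.2   12. ]
 [ 577.4 -272.6   12. ]
 [ 489.2   46.8   12. ]
 [ 490.6 -272.9   12. ]]
orange [412 212] [416 220] [[ 0.53676119 -0.18987317  0.18      ]]
```

```bash
python3 -m jog '{"travel":[[20,-28,-4],[20,-28,-4],[20,-28,-4],[20,-28,-4],[20,-28,-4]],"dr":[[0,0,-6.8],[0,0,-6.8],[0,0,-6.8],[0,0,-6.8],[0,0,-6.8]],"jaw":[0,0,0,0,0]}' 40
python3 -m jog '{"travel":[[20,-28,-4],[20,-28,-4],[20,-28,-4],[20,-28,-4],[20,-28,-4]],"dr":[[0,0,-6.8],[0,0,-6.8],[0,0,-6.8],[0,0,-6.8],[0,0,-6.8]],"jaw":[0,0,0,0,0]}'
python3 -m jog '{"travel":[[20,-28,-4],[20,-28,-4],[20,-28,-4],[20,-28,-4],[0,0,0]],"dr":[[0,0,-6.8],[0,0,-6.8],[0,0,-6.8],[0,0,-6.8],[0,0,0]],"jaw":[0,0,0,0,0]}'
python3 -m jog '{"travel":[[0,0,0],[0,0,0]],"dr":[[0,0,0],[0,0,0]],"jaw":[0,0]}'
cat > st.py <<'E'
from plant import *
import numpy as np
from scipy.spatial.transform import Rotation as R
s=get_state();M=R.from_quat(s["tcp_rot"]).as_matrix()
print("t %.2f"%s["time"],"pos",(s["eef_pos"]*1000).round(1),"jawyaw %.2f"%np.degrees(np.arctan2(M[1,1],M[0,1])),"z",M[:,2].round(3),"F",s["contact_force"].round(2),"op %.3f"%s["opening"],"q",s["qpos"].round(2))
E
python3 st.py
```

```text
time: 0.52
eef_pos: [0.3716, 0.4765, 0.1897]
tcp_rot: [0.485, 0.875, -0.001, -0.0]
contact_force: [0.7, 0.1, 0.3]
opening: 0.998
time: 0.93
eef_pos: [0.4717, 0.3364, 0.1699]
tcp_rot: [0.72, 0.694, -0.0, -0.0]
contact_force: [0.1, 0.0, 0.4]
opening: 0.998
time: 1.35
eef_pos: [0.5537, 0.2212, 0.1532]
tcp_rot: [0.863, 0.504, -0.001, 0.001]
contact_force: [-0.9, -0.0, 0.2]
opening: 0.996
time: 1.52
eef_pos: [0.5509, 0.2262, 0.154]
tcp_rot: [0.861, 0.508, -0.001, -0.0]
contact_force: [0.3, -0.2, -0.6]
opening: 0.999
t 1.52 pos [550.9 226.2 154. ] jawyaw -28.88 z [-0.001  0.    -1.   ] F [ 0.28 -0.22 -0.62] op 0.999 q [0.22 0.17 1.83 0.   1.15 0.72]
```

```bash
python3 -m jog '{"travel":[[4.4,-6.9,-20],[0,0,-35],[0,0,-35],[0,0,-30],[0,0,-19]],"dr":[[0,0,-0.6],[0,0,0],[0,0,0],[0,0,0],[0,0,0]],"jaw":[0,0,0,0,0]}' 
python3 -m jog '{"travel":[[0,0,0],[0,0,0],[0,0,0],[0,0,0],[0,0,0]],"dr":[[0,0,0],[0,0,0],[0,0,0],[0,0,0],[0,0,0]],"jaw":[0,60,120,255,255]}' 40
python3 -m jog '{"travel":[[0,0,0],[0,0,0],[0,0,0],[0,0,0],[0,0,0]],"dr":[[0,0,0],[0,0,0],[0,0,0],[0,0,0],[0,0,0]],"jaw":[255,255,255,255,255]}'
python3 st.py
```

```text
time: 1.93
eef_pos: [0.5525, 0.2203, 0.012]
tcp_rot: [0.863, 0.505, -0.002, -0.001]
contact_force: [0.4, -1.0, 0.2]
opening: 0.996
time: 2.35
eef_pos: [0.5574, 0.2198, 0.0179]
tcp_rot: [0.864, 0.504, 0.002, 0.001]
contact_force: [-0.8, -0.3, 0.5]
opening: 0.455
time: 2.77
eef_pos: [0.5572, 0.2198, 0.018]
tcp_rot: [0.864, 0.504, 0.002, 0.0]
contact_force: [-1.4, 0.4, 6.2]
opening: 0.401
t 2.77 pos [557.2 219.8  18. ] jawyaw -29.51 z [ 0.003  0.001 -1.   ] F [-1.38  0.45  6.18] op 0.401 q [0.21 0.35 1.89 0.   0.9  0.72]
```

```bash
python3 -m jog '{"travel":[[0,0,20],[0,0,35],[0,0,35],[-4,-30,10],[-4,-36,0]],"dr":[[0,0,0],[0,0,0],[0,0,0],[0,0,5],[0,0,6]],"jaw":[255,255,255,255,255]}' 
python3 -m jog '{"travel":[[-4,-36,0],[-4,-36,0],[-4,-36,0],[-3,-30,0],[0,-17,0]],"dr":[[0,0,6],[0,0,6],[0,0,6.8],[0,0,0],[0,0,0]],"jaw":[255,255,255,255,255]}'
python3 -m jog '{"travel":[[0,0,0],[0,0,0],[0,0,0],[0,0,0]],"dr":[[0,0,0],[0,0,0],[0,0,0],[0,0,0]],"jaw":[255,255,255,255]}'
python3 st.py
python3 - <<'E'
from h import *
t=read_camera("top")[:,:,::-1];s=read_camera("side")[:,:,::-1]
cv2.imwrite("pics/top1.png",t);cv2.imwrite("pics/side1.png",s)
a=cv2.resize(t[185:250,280:400],None,fx=5,fy=5,interpolation=cv2.INTER_CUBIC)
b=cv2.resize(s[120:240,270:420],None,fx=2.2,fy=2.2,interpolation=cv2.INTER_CUBIC)
im=np.zeros((600,800,3),np.uint8);im[:325,:600]=a;im[330:330+b.shape[0],:b.shape[1]]=b
cv2.imwrite("pics/crop2.png",im)
E
```

```text
time: 3.18
eef_pos: [0.5509, 0.1544, 0.1209]
tcp_rot: [0.809, 0.588, 0.005, 0.002]
contact_force: [0.8, -1.0, -1.8]
opening: 0.401
time: 3.6
eef_pos: [0.5319, -0.0041, 0.1154]
tcp_rot: [0.707, 0.707, -0.0, 0.0]
contact_force: [0.7, -0.2, -1.1]
opening: 0.401
time: 3.93
eef_pos: [0.5327, -0.0002, 0.1154]
tcp_rot: [0.706, 0.709, 0.0, -0.0]
contact_force: [-0.7, -0.5, -2.0]
opening: 0.402
t 3.93 pos [ 5.327e+02 -2.000e-01  1.154e+02] jawyaw 0.23 z [-0.  0. -1.] F [-0.74 -0.51 -1.99] op 0.402 q [-0.19  0.07  2.    0.    1.06 -0.2 ]
```

View pics/crop2.png

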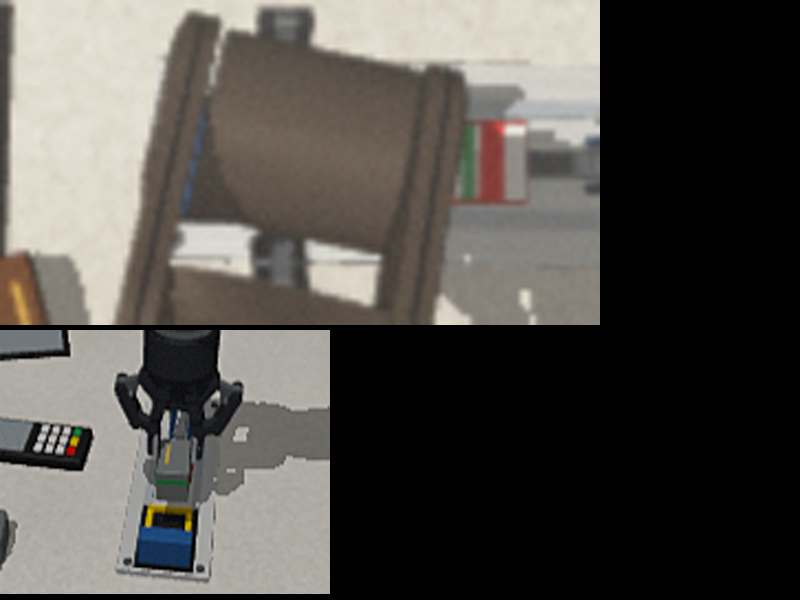

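```bash
python3 - <<'E'
from h import *
t=cv2.imread("pics/top0.png").astype(float);s0=cv2.imread("pics/side0.png");s1=cv2.imread("pics/side1.png")
# top0: column profile between rails: blueness / yellowness ; row profile across rails
b=(t[211:222,:,0]-t[211:222,:,2]).mean(0);y=(t[211:222,:,2]-t[211:222,:,0]).mean(0)
print("blue",dict(zip(range(308,326),b[308:326].round())));print("lip",dict(zip(range(341,350),y[341:350].round())))
r=(t[:,326:340,2]-t[:,326:340,0]).mean(1);print("rails",dict(zip(range(203,231),r[203:231].round())))
for n,s,lo,hi in(("yel0",s0,(18,110,90),(35,255,255)),("blue0",s0,(100,100,40),(125,255,255)),("green1",s1,(50,80,40),(85,255,255)),("blue1",s1,(100,100,40),(125,255,255))):
    m=cv2.inRange(cv2.cvtColor(s,cv2.COLOR_BGR2HSV),lo,hi);m[:,:320]=0;m[:,380:]=0;m[:165]=0;m[235:]=0
    n_,l,st,c=cv2.connectedComponentsWithStats(m)
    for i in range(1,n_):
        if st[i,4]>8: print(n,st[i],c[i].round(1))
im=np.hstack([cv2.resize(s0[170:240,320:380],None,fx=6.5,fy=6.5,interpolation=cv2.INTER_CUBIC),cv2.resize(s1[160:230,320:380],None,fx=6.5,fy=6.5,interpolation=cv2.INTER_CUBIC)])
cv2.imwrite("pics/crop3.png",im)
E
```

```text
blue {308: np.float64(-21.0), 309: np.float64(-20.0), 310: np.float64(-17.0), 311: np.float64(-8.0), 312: np.float64(4.0), 313: np.float64(51.0), 314: np.float64(59.0), 315: np.float64(59.0), 316: np.float64(58.0), 317: np.float64(57.0), 318: np.float64(58.0), 319: np.float64(56.0), 320: np.float64(36.0), 321: np.float64(2.0), 322: np.float64(-7.0), 323: np.float64(-7.0), 324: np.float64(-7.0), 325: np.float64(-7.0)}
lip {341: np.float64(7.0), 342: np.float64(6.0), 343: np.float64(8.0), 344: np.float64(39.0), 345: np.float64(130.0), 346: np.float64(90.0), 347: np.float64(26.0), 348: np.float64(8.0), 349: np.float64(7.0)}
rails {203: np.float64(9.0), 204: np.float64(7.0), 205: np.float64(16.0), 206: np.float64(77.0), 207: np.float64(135.0), 208: np.float64(137.0), 209: np.float64(51.0), 210: np.float64(11.0), 211: np.float64(7.0), 212: np.float64(7.0), 213: np.float64(7.0), 214: np.float64(7.0), 215: np.float64(7.0), 216: np.float64(7.0), 217: np.float64(7.0), 218: np.float64(8.0), 219: np.float64(7.0), 220: np.float64(7.0), 221: np.float64(7.0), 222: np.float64(7.0), 223: np.float64(23.0), 224: np.float64(100.0), 225: np.float64(141.0), 226: np.float64(125.0), 227: np.float64(41.0), 228: np.float64(9.0), 229: np.float64(7.0), 230: np.float64(9.0)}
yel0 [336 199  22  12 105] [346.7 203.1]
blue0 [355 165   2   5  10] [355.5 167. ]
blue0 [332 209  26  19 414] [344.6 218. ]
green1 [341 187  15   4  35] [348.2 188.7]
blue1 [347 165   2   5   9] [347.4 166.8]
blue1 [355 165   2   5   9] [355.4 166.8]
blue1 [332 209  26  19 416] [344.6 218. ]
```

View pics/crop3.png

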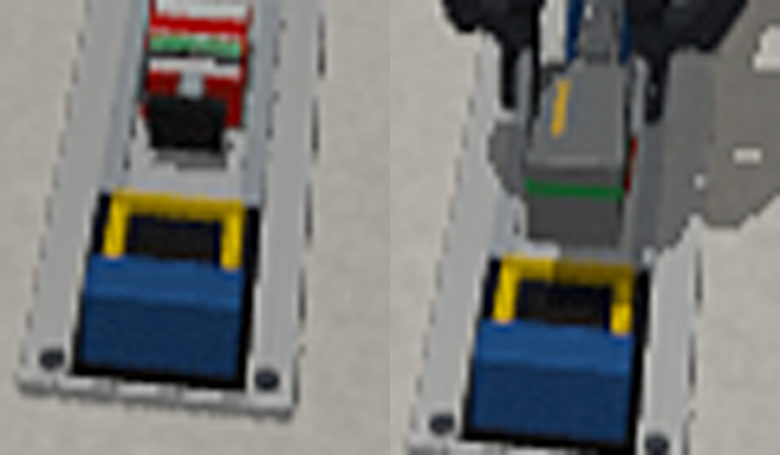

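```bash
python3 - <<'E'
from h import *
p=lambda *a:print(a[0],(a[1]*1000).round(1).tolist())
p("rail mid",cast("top",[(332.5,207.37),(332.5,225.17),(332.5,216.27)],.03))
p("lip c",cast("top",[(345.35,216.3)],.028)); p("jawface",cast("top",[(320.3,216.3)],.06))
for z in(.137,.143,.149): p("packtop %g"%z,cast("side",[(341,184.6),(355.6,185.4)],z))
for z in(.093,.099,.105): p("packbot %g"%z,cast("side",[(340.4,196.5),(355.2,197.8)],z))
f=lambda x,y:(x/6.5-.42+320,y/6.5-.42+170)
p("side rails far inner/outer at lip top",cast("side",[f(103,192),f(243,202)],.03))
p("side rails near jaw: outer L, inner L, inner R, outer R",cast("side",[f(103,256),f(128,257),f(222,267),f(243,270)],.03))
p("jaw back top edge",cast("side",[f(90,255),f(245,268)],.06))
p("jaw front top",cast("side",[f(82,292),f(245,308)],.06))
E
```

```text
rail mid [[558.3, -0.4, 30.0], [510.4, -1.4, 30.0], [534.3, -0.9, 30.0]]
lip c [[535.1, -35.7, 28.0]]
jawface [[532.7, 32.4, 60.0]]
packtop 0.137 [[548.5, 26.7, 137.0], [513.4, 24.8, 137.0]]
packtop 0.143 [[547.9, 33.4, 143.0], [513.2, 31.6, 143.0]]
packtop 0.149 [[547.4, 40.2, 149.0], [513.0, 38.4, 149.0]]
packbot 0.093 [[549.2, 21.9, 93.0], [512.2, 21.6, 93.0]]
packbot 0.099 [[548.7, 28.2, 99.0], [512.0, 28.0, 99.0]]
packbot 0.105 [[548.2, 34.6, 105.0], [511.9, 34.3, 105.0]]
side rails far inner/outer at lip top [[566.8, -32.5, 30.0], [508.3, -34.4, 30.0]]
side rails near jaw: outer L, inner L, inner R, outer R [[562.5, 5.0, 30.0], [552.3, 4.2, 30.0], [513.9, 4.7, 30.0], [505.3, 5.3, 30.0]]
jaw back top edge [[564.7, 34.8, 60.0], [504.2, 33.7, 60.0]]
jaw front top [[565.4, 55.1, 60.0], [502.6, 55.1, 60.0]]
```

```bash
python3 -m jog '{"travel":[[2.5,0,-10],[0,0,-22],[0,0,0],[0,0,0]],"dr":[[0,0,0],[0,0,0],[0,0,0],[0,0,0]],"jaw":[255,255,255,255]}'
python3 st.py
python3 - <<'E'
from h import *
s=read_camera("side")[:,:,::-1];cv2.imwrite("pics/side2.png",s)
cv2.imwrite("pics/crop4.png",cv2.resize(s[160:235,315:385],None,fx=8,fy=8,interpolation=cv2.INTER_CUBIC))
E
```

```text
time: 4.37
eef_pos: [0.5338, -0.0004, 0.0815]
tcp_rot: [0.706, 0.708, -0.001, -0.002]
contact_force: [0.4, 0.1, -1.3]
opening: 0.4
t 4.37 pos [ 5.338e+02 -4.000e-01  8.150e+01] jawyaw 0.21 z [-0.005  0.001 -1.   ] F [ 0.38  0.06 -1.31] op 0.400 q [-0.19  0.13  2.02  0.    1.   -0.19]
```

View pics/crop4.png

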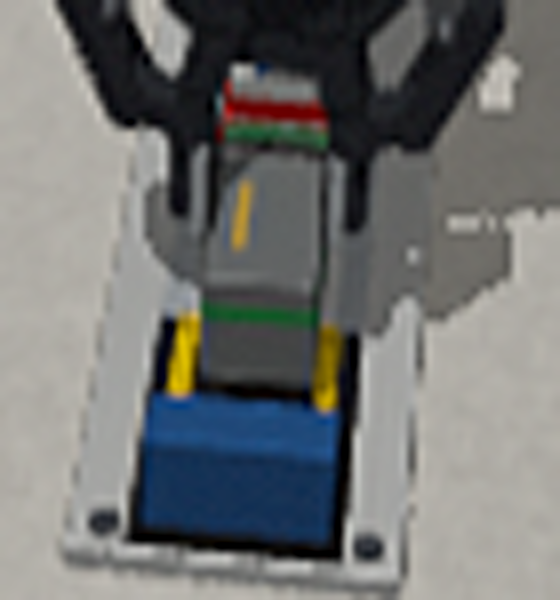

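```bash
python3 - <<'E'
from h import *
f=lambda x,y:((x+.5)/8-.5+315,(y+.5)/8-.5+160)
p=lambda n,a:print(n,(a*1000).round(1).tolist(),(a.mean(0)*1000).round(1))
p("bot",cast("side",[f(198,383),f(316,391)],.065))
p("top",cast("side",[f(203,284),f(323,291)],.109))
p("jawback",cast("side",[f(150,394),f(340,409)],.06))
p("jawfront",cast("side",[f(140,440),f(338,458)],.06))
p("rails outer at jaw",cast("side",[f(165,392),f(340,409)],.03))
E
```

```text
bot [[550.0, 32.8, 65.0], [512.7, 31.3, 65.0]] [531.4  32.1  65. ]
top [[549.5, 33.9, 109.0], [512.9, 32.0, 109.0]] [531.2  33.  109. ]
jawback [[565.0, 34.8, 60.0], [504.7, 33.3, 60.0]] [534.9  34.1  60. ]
jawfront [[565.7, 55.3, 60.0], [503.8, 54.7, 60.0]] [534.7  55.   60. ]
rails outer at jaw [[563.3, 3.6, 30.0], [505.2, 3.7, 30.0]] [534.2   3.6  30. ]
```

```bash
python3 -m jog '{"travel":[[3,-0.5,0],[0,0,-15],[0,0,-12],[0,0,-6],[0,0,0]],"dr":[[0,0,0],[0,0,0],[0,0,0],[0,0,0],[0,0,0]],"jaw":[255,255,255,255,255]}'
python3 st.py
python3 -m jog '{"travel":[[0,0,-4],[0,0,-3],[0,0,0]],"dr":[[0,0,0],[0,0,0],[0,0,0]],"jaw":[255,255,255]}'
python3 st.py
python3 - <<'E'
from h import *
s=read_camera("side")[:,:,::-1];cv2.imwrite("pics/side3.png",s)
cv2.imwrite("pics/crop5.png",cv2.resize(s[160:235,315:385],None,fx=8,fy=8,interpolation=cv2.INTER_CUBIC))
E
```

```text
time: 4.83
eef_pos: [0.5369, -0.0015, 0.0488]
tcp_rot: [0.706, 0.708, -0.001, -0.002]
contact_force: [0.6, 0.1, -1.7]
opening: 0.4
t 4.83 pos [536.9  -1.5  48.8] jawyaw 0.16 z [-0.004  0.001 -1.   ] F [ 0.57  0.06 -1.73] op 0.400 q [-0.19  0.18  2.03 -0.    0.94 -0.19]
time: 5.08
eef_pos: [0.5382, -0.0017, 0.0432]
tcp_rot: [0.706, 0.708, -0.0, -0.0]
contact_force: [0.0, -0.5, -2.2]
opening: 0.401
t 5.08 pos [538.2  -1.7  43.2] jawyaw 0.16 z [-0.  0. -1.] F [ 0.02 -0.47 -2.15] op 0.401 q [-0.19  0.19  2.03 -0.    0.92 -0.19]
```

View pics/crop5.png

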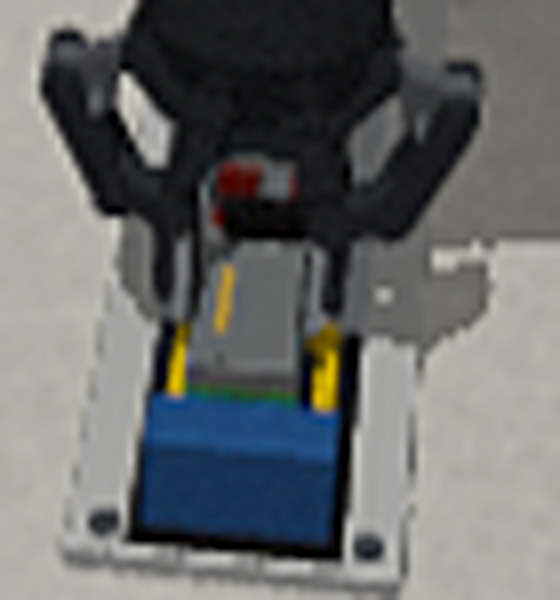

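```bash
python3 st.py; python3 - <<'E'
from h import *
f=lambda x,y:((x+.5)/8-.5+315,(y+.5)/8-.5+160)
p=lambda n,a:print(n,(a*1000).round(1).tolist(),(a.mean(0)*1000).round(1))
p("top",cast("side",[f(188,380),f(302,388)],.071))
s=cv2.imread("pics/side3.png")
m=cv2.inRange(cv2.cvtColor(s,cv2.COLOR_BGR2HSV),(50,80,30),(85,255,255));m[:200]=0;m[215:]=0;m[:,:330]=0;m[:,360:]=0
q=np.argwhere(m)[:,::-1];print(q.min(0),q.max(0),q.mean(0))
p("band",cast("side",[q.mean(0)],.06))
i=s[204:208,330:362].astype(int);print(i.mean(0).astype(int).tolist())
E
```

```text
t 5.13 pos [538.4  -1.7  43.5] jawyaw 0.16 z [-0.  0. -1.] F [ 0.09  0.48 -1.44] op 0.400 q [-0.19  0.19  2.03 -0.    0.92 -0.19]
top [[552.8, 37.9, 71.0], [517.0, 36.6, 71.0]] [534.9  37.2  71. ]
[338 208] [351 209] [344.4 208.6]
band [[537.2, 30.2, 60.0]] [537.2  30.2  60. ]
[[162, 164, 163], [161, 164, 163], [165, 168, 166], [166, 167, 167], [41, 38, 38], [21, 1, 0], [3, 127, 153], [0, 178, 208], [96, 92, 92], [85, 77, 76], [82, 81, 80], [88, 87, 87], [77, 77, 77], [87, 87, 87], [91, 90, 89], [93, 93, 92], [94, 93, 92], [92, 91, 90], [92, 91, 90], [93, 92, 91], [95, 95, 93], [96, 95, 94], [47, 48, 40], [18, 5, 4], [3, 87, 106], [0, 127, 152], [0, 179, 210], [16, 45, 58], [14, 3, 3], [11, 10, 10], [180, 182, 182], [170, 172, 171]]
```

```bash
python3 -m jog '{"travel":[[-1.3,0,0],[0,0,-3],[0,0,0]],"dr":[[0,0,0],[0,0,0],[0,0,0]],"jaw":[255,255,255]}'
python3 st.py
python3 -m jog '{"travel":[[0,0,-3],[0,0,0]],"dr":[[0,0,0],[0,0,0]],"jaw":[255,255]}'
python3 st.py
```

```text
time: 5.38
eef_pos: [0.5369, -0.0017, 0.0403]
tcp_rot: [0.706, 0.708, -0.0, -0.0]
contact_force: [0.1, -0.1, -2.5]
opening: 0.399
t 5.38 pos [536.9  -1.7  40.3] jawyaw 0.17 z [-0.  0. -1.] F [ 0.13 -0.14 -2.48] op 0.399 q [-0.19  0.19  2.03 -0.    0.92 -0.2 ]
time: 5.55
eef_pos: [0.5375, -0.0019, 0.0381]
tcp_rot: [0.706, 0.708, 0.0, 0.0]
contact_force: [-1.1, -0.5, 1.3]
opening: 0.401
t 5.55 pos [537.5  -1.9  38.1] jawyaw 0.17 z [ 0.001 -0.    -1.   ] F [-1.05 -0.5   1.29] op 0.401 q [-0.19  0.2   2.03 -0.    0.91 -0.2 ]
```

```bash
python3 -m jog '{"travel":[[0,0,-1],[0,0,0],[0,0,0]],"dr":[[0,0,0],[0,0,0],[0,0,0]],"jaw":[255,255,255]}'
python3 st.py
python3 -m jog '{"travel":[[0,0,0],[0,0,0],[0,0,0],[0,0,0],[0,0,0]],"dr":[[0,0,0],[0,0,0],[0,0,0],[0,0,0],[0,0,0]],"jaw":[120,90,60,60,60]}'
python3 -m jog '{"travel":[[0,0,10],[0,0,30],[0,0,40],[0,0,40],[0,0,40]],"dr":[[0,0,0],[0,0,0],[0,0,0],[0,0,0],[0,0,0]],"jaw":[60,60,60,60,60]}'
python3 -m jog '{"travel":[[0,-20,30],[0,-40,0],[0,-40,0],[0,-30,0],[0,0,0]],"dr":[[0,0,0],[0,0,0],[0,0,0],[0,0,0],[0,0,0]],"jaw":[120,255,255,255,255]}'
python3 st.py
python3 - <<'E'
from h import *
t=read_camera("top")[:,:,::-1];s=read_camera("side")[:,:,::-1]
cv2.imwrite("pics/top4.png",t);cv2.imwrite("pics/side4.png",s)
im=np.zeros((600,800,3),np.uint8)
a=cv2.resize(t[185:245,300:460],None,fx=5,fy=5,interpolation=cv2.INTER_CUBIC);im[:300]=a
b=cv2.resize(s[140:235,310:390],None,fx=3.1,fy=3.1,interpolation=cv2.INTER_CUBIC);im[304:304+b.shape[0],:b.shape[1]]=b
cv2.imwrite("pics/crop6.png",im)
E
```

```text
time: 5.8
eef_pos: [0.5376, -0.0019, 0.0381]
tcp_rot: [0.706, 0.708, -0.0, 0.0]
contact_force: [-3.1, 1.1, 7.2]
opening: 0.405
t 5.80 pos [537.6  -1.9  38.1] jawyaw 0.18 z [ 0. -0. -1.] F [-3.09  1.08  7.2 ] op 0.405 q [-0.19  0.2   2.03 -0.    0.91 -0.2 ]
time: 6.22
eef_pos: [0.537, -0.0017, 0.0363]
tcp_rot: [0.706, 0.708, -0.0, -0.0]
contact_force: [0.4, -0.8, 0.1]
opening: 0.764
time: 6.63
eef_pos: [0.5366, -0.0016, 0.1988]
tcp_rot: [0.706, 0.708, -0.0, -0.0]
contact_force: [1.0, 0.5, -0.3]
opening: 0.769
time: 7.05
eef_pos: [0.5371, -0.1365, 0.2278]
tcp_rot: [0.708, 0.706, -0.0, 0.002]
contact_force: [0.3, 0.9, 0.5]
opening: 0.049
t 7.05 pos [ 537.1 -136.5  227.8] jawyaw -0.11 z [ 0.001 -0.003 -1.   ] F [0.3  0.9  0.49] op 0.049 q [-0.43  0.01  1.86 -0.    1.27 -0.43]
```

View pics/crop6.png

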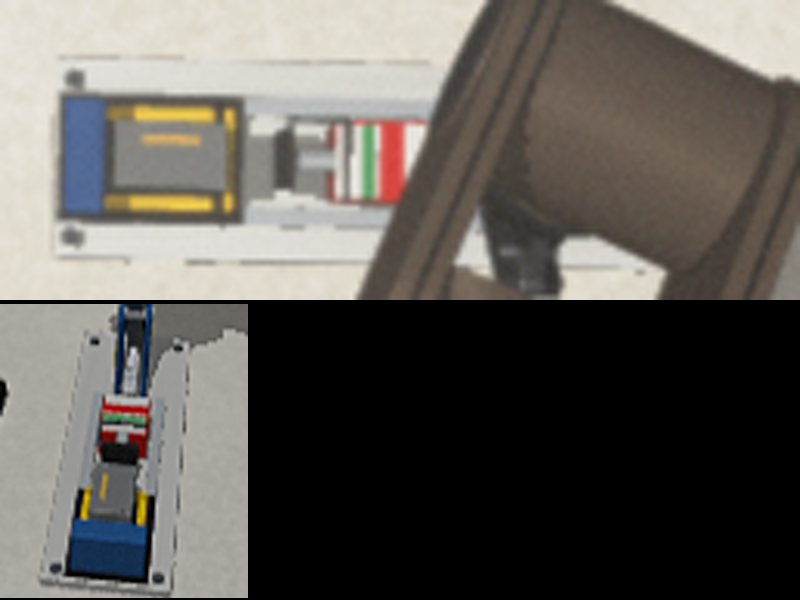

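```bash
python3 -m jog '{"travel":[[0,-10,-25],[0,-8,-30],[0,0,-27],[0,0,0],[0,0,0]],"dr":[[0,0,0],[0,0,0],[0,0,0],[0,0,0],[0,0,0]],"jaw":[255,255,255,255,255]}'
python3 st.py
python3 -m jog '{"travel":[[0,-6,0],[0,-6,0],[0,-4,0],[0,0,0]],"dr":[[0,0,0],[0,0,0],[0,0,0],[0,0,0]],"jaw":[255,255,255,255]}'
python3 st.py
python3 - <<'E'
from h import *
t=read_camera("top")[:,:,::-1];s=read_camera("side")[:,:,::-1]
cv2.imwrite("pics/top5.png",t);cv2.imwrite("pics/side5.png",s)
im=np.zeros((600,800,3),np.uint8)
a=cv2.resize(t[185:245,300:460],None,fx=5,fy=5,interpolation=cv2.INTER_CUBIC);im[:300]=a
b=cv2.resize(s[90:235,300:400],None,fx=2,fy=2,interpolation=cv2.INTER_CUBIC);im[304:304+b.shape[0],:b.shape[1]]=b
t4=cv2.imread("pics/top4.png");c=cv2.resize(t4[205:230,340:400],None,fx=6,fy=6,interpolation=cv2.INTER_CUBIC);im[304:304+c.shape[0],300:300+c.shape[1]]=c
c=cv2.resize(t[205:230,340:400],None,fx=6,fy=6,interpolation=cv2.INTER_CUBIC);im[450:450+c.shape[0],300:300+c.shape[1]]=c
cv2.imwrite("pics/crop7.png",im)
E
```

```text
time: 7.57
eef_pos: [0.536, -0.148, 0.1432]
tcp_rot: [0.706, 0.709, -0.001, -0.002]
contact_force: [-0.0, 1.0, 0.1]
opening: -0.002
t 7.57 pos [ 536.  -148.   143.2] jawyaw 0.25 z [-0.004  0.002 -1.   ] F [-0.04  1.03  0.11] op -0.002 q [-0.45  0.09  1.93  0.    1.12 -0.46]
time: 7.9
eef_pos: [0.5381, -0.167, 0.1465]
tcp_rot: [0.706, 0.708, 0.0, 0.002]
contact_force: [0.6, -0.2, 0.5]
opening: -0.002
t 7.90 pos [ 538.1 -167.   146.5] jawyaw 0.13 z [ 0.003 -0.002 -1.   ] F [ 0.55 -0.22  0.54] op -0.002 q [-0.48  0.1   1.91 -0.    1.12 -0.48]
```

View pics/crop7.png

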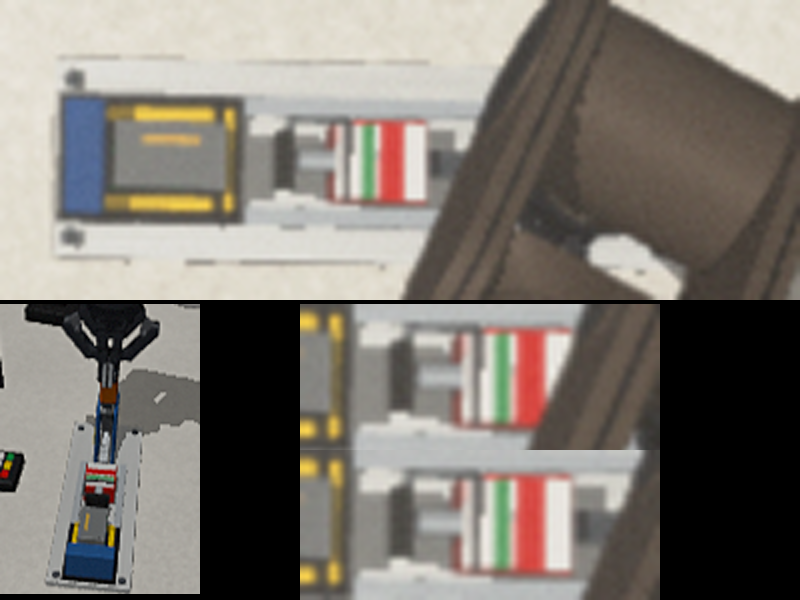

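```bash
cat > gauge.py <<'E'
from h import *
import sys,time
im=cv2.imread(sys.argv[1])[:,:,::-1] if len(sys.argv)>1 else read_camera("top")
cv2.imwrite("pics/g%d.png"%int(time.time()*10),im[:,:,::-1])
p=im[211:224,340:400].astype(float).mean(0);x=np.arange(340,400)
r,g,b=p.T
gr=np.clip(g-np.maximum(r,b)-10,0,None);rd=np.clip(r-np.maximum(g,b)-60,0,None)
rd[x<(gr*x).sum()/gr.sum()]=0
cg,cr=(gr*x).sum()/gr.sum(),(rd*x).sum()/rd.sum()
k=23.5/ (9.2) # mm per px
L=p.max(1)            # pointer: darkest brightness in plate between front edge and red zone
w=(x>cg-6.5)&(x<cg+4); d=np.clip(150-L,0,None)*w
cp=x[w][L[w].argmin()]; n=abs(x-cp)<=1; cps=(d*n*x).sum()/max((d*n).sum(),1e-9)
mm=abs(np.diff(cast("top",[(cg,217),(cg+1,217)],.053)[:,1]))[0]*1000
blk=(p.max(1)<70)&(x>340); 
print("green %.2f red %.2f pointer %.2f -> pad %.1f mm; green y %.1f"%(cg,cr,cps,12+(cps-cg)*mm,cast("top",[(cg,217)],.053)[0,1]*1000))
print("L",dict(zip(x[(x>344)&(x<388)].tolist(),L[(x>344)&(x<388)].astype(int).tolist())))
E
python3 gauge.py pics/top5.png
```

```text
green 373.15 red 377.95 pointer 369.00 -> pad 1.0 mm; green y -107.7
L {345: 126, 346: 114, 347: 90, 348: 109, 349: 138, 350: 147, 351: 148, 352: 147, 353: 146, 354: 130, 355: 100, 356: 93, 357: 92, 358: 99, 359: 135, 360: 151, 361: 154, 362: 154, 363: 153, 364: 157, 365: 144, 366: 151, 367: 209, 368: 189, 369: 133, 370: 195, 371: 223, 372: 197, 373: 164, 374: 174, 375: 214, 376: 216, 377: 215, 378: 214, 379: 214, 380: 220, 381: 228, 382: 231, 383: 231, 384: 226, 385: 157, 386: 119, 387: 112}
```

```bash
python3 -m jog '{"travel":[[0,-5,0],[0,-4,0],[0,-4,0],[0,0,0]],"dr":[[0,0,0],[0,0,0],[0,0,0],[0,0,0]],"jaw":[255,255,255,255]}' >/dev/null
python3 st.py
python3 -m jog '{"travel":[[0,-4,0],[0,-4,0],[0,0,0]],"dr":[[0,0,0],[0,0,0],[0,0,0]],"jaw":[255,255,255]}' > /dev/null
python3 st.py;python3 gauge.py
```

```text
t 8.33 pos [ 537.5 -178.5  145.3] jawyaw 0.13 z [ 0.001  0.002 -1.   ] F [-0.85  3.61  2.28] op 0.003 q [-0.5   0.11  1.9   0.    1.13 -0.5 ]
t 8.58 pos [ 537.4 -186.8  145. ] jawyaw 0.15 z [ 0.001  0.    -1.   ] F [-0.13  4.51  2.8 ] op -0.002 q [-0.51  0.12  1.9   0.    1.13 -0.52]
green 369.27 red 374.10 pointer 365.00 -> pad 0.7 mm; green y -97.4
L {345: 125, 346: 115, 347: 90, 348: 110, 349: 138, 350: 143, 351: 101, 352: 88, 353: 86, 354: 96, 355: 135, 356: 151, 357: 156, 358: 160, 359: 160, 360: 159, 361: 143, 362: 147, 363: 214, 364: 213, 365: 147, 366: 222, 367: 228, 368: 203, 369: 166, 370: 170, 371: 220, 372: 219, 373: 215, 374: 215, 375: 215, 376: 218, 377: 228, 378: 231, 379: 231, 380: 228, 381: 182, 382: 128, 383: 115, 384: 114, 385: 119, 386: 121, 387: 129}
```

```bash
python3 -m jog '{"travel":[[0,-5,0],[0,-4,0],[0,0,0]],"dr":[[0,0,0],[0,0,0],[0,0,0]],"jaw":[255,255,255]}' >/dev/null
python3 st.py
python3 -m jog '{"travel":[[0,-3,0],[0,-2,0],[0,0,0]],"dr":[[0,0,0],[0,0,0],[0,0,0]],"jaw":[255,255,255]}' > /dev/null
python3 st.py;python3 gauge.py|head -1; python3 -c "
from h import *
print(cast('top',[(350.5-.9,217)],.052),cast('top',[(344.6,217)],.064),cast('top',[(322.6,217)],.064))"
```

```text
t 8.88 pos [ 537.3 -195.6  144.7] jawyaw 0.14 z [ 0.001  0.001 -1.   ] F [-0.06  4.16  3.4 ] op -0.001 q [-0.53  0.12  1.89  0.    1.13 -0.53]
t 9.13 pos [ 537.3 -200.4  144.5] jawyaw 0.16 z [ 0.001  0.001 -1.   ] F [0.32 4.3  2.58] op 0.003 q [-0.53  0.13  1.89  0.    1.13 -0.54]
green 366.15 red 371.00 pointer 362.00 -> pad 1.0 mm; green y -89.1
[[ 0.53284852 -0.04539445  0.052     ]] [[ 0.53223197 -0.031357    0.064     ]] [[0.53089894 0.02636463 0.064     ]]
```

```bash
python3 -m jog '{"travel":[[0,-2,0],[0,0,0],[0,15,0],[0,17,0],[0,2,0]],"dr":[[0,0,0],[0,0,0],[0,0,0],[0,0,0],[0,0,0]],"jaw":[255,255,255,255,255]}' >/dev/null
python3 -m jog '{"travel":[[0,0,0],[0,0,0],[0,0,0]],"dr":[[0,0,0],[0,0,0],[0,0,0]],"jaw":[255,255,255]}' > /dev/null
python3 st.py;python3 gauge.py|head -1
python3 -m jog '{"travel":[[0,-8,0],[0,-5,0],[0,-5,0],[0,0,0]],"dr":[[0,0,0],[0,0,0],[0,0,0],[0,0,0]],"jaw":[255,255,255,255]}' >/dev/null
python3 st.py;python3 gauge.py|head -1
```

```text
t 9.85 pos [ 536.9 -169.2  144.4] jawyaw 0.16 z [-0.    -0.001 -1.   ] F [ 0.21  0.48 -0.12] op -0.003 q [-0.49  0.11  1.91 -0.    1.12 -0.49]
green 365.81 red 370.61 pointer 362.00 -> pad 1.9 mm; green y -88.2
t 10.23 pos [ 537.4 -187.5  145.1] jawyaw 0.10 z [ 0.001  0.    -1.   ] F [-0.04  3.93  2.02] op -0.002 q [-0.51  0.12  1.9   0.    1.13 -0.52]
green 362.25 red 367.09 pointer 358.00 -> pad 0.7 mm; green y -78.8
```

```bash
python3 -m jog '{"travel":[[0,-4,0],[0,0,0]],"dr":[[0,0,0],[0,0,0]],"jaw":[255,255]}' >/dev/null
python3 st.py;python3 gauge.py
python3 -m jog '{"travel":[[0,-4,0],[0,0,0]],"dr":[[0,0,0],[0,0,0]],"jaw":[255,255]}' >/dev/null
python3 st.py;python3 gauge.py|head -1
python3 -m jog '{"travel":[[0,-3,0],[0,0,0],[0,0,0]],"dr":[[0,0,0],[0,0,0],[0,0,0]],"jaw":[255,255,255]}' >/dev/null
python3 st.py;python3 gauge.py
```

```text
t 10.45 pos [ 537.4 -190.6  144.9] jawyaw 0.13 z [ 0.001  0.001 -1.   ] F [0.99 4.43 4.19] op -0.002 q [-0.52  0.12  1.9   0.    1.13 -0.52]
green 361.54 red 366.25 pointer 357.00 -> pad -0.0 mm; green y -76.9
L {345: 88, 346: 86, 347: 91, 348: 115, 349: 145, 350: 155, 351: 155, 352: 155, 353: 149, 354: 149, 355: 197, 356: 222, 357: 147, 358: 163, 359: 223, 360: 217, 361: 170, 362: 164, 363: 201, 364: 217, 365: 216, 366: 216, 367: 216, 368: 218, 369: 227, 370: 231, 371: 231, 372: 230, 373: 220, 374: 144, 375: 115, 376: 116, 377: 124, 378: 124, 379: 129, 380: 160, 381: 165, 382: 168, 383: 181, 384: 186, 385: 185, 386: 175, 387: 186}
t 10.67 pos [ 537.4 -194.5  144.9] jawyaw 0.15 z [ 0.001  0.001 -1.   ] F [0.35 4.91 4.07] op 0.003 q [-0.53  0.12  1.89  0.    1.13 -0.53]
green 360.62 red 365.40 pointer 357.00 -> pad 2.4 mm; green y -74.5
t 10.97 pos [ 537.4 -197.1  144.8] jawyaw 0.16 z [ 0.001  0.001 -1.   ] F [-0.02  4.96  3.87] op -0.001 q [-0.53  0.13  1.89  0.    1.13 -0.53]
green 360.10 red 364.94 pointer 357.00 -> pad 3.8 mm; green y -73.1
L {345: 87, 346: 88, 347: 96, 348: 128, 349: 147, 350: 155, 351: 155, 352: 150, 353: 153, 354: 218, 355: 229, 356: 214, 357: 136, 358: 157, 359: 184, 360: 164, 361: 176, 362: 217, 363: 217, 364: 217, 365: 216, 366: 216, 367: 221, 368: 229, 369: 231, 370: 231, 371: 227, 372: 160, 373: 121, 374: 116, 375: 121, 376: 124, 377: 125, 378: 134, 379: 162, 380: 166, 381: 174, 382: 187, 383: 188, 384: 187, 385: 188, 386: 191, 387: 189}
```

```bash
sed -i 's/np.clip(150-L,0,None)/np.clip(225-L,0,None)/' gauge.py
python3 -m jog '{"travel":[[0,-4,0],[0,0,0],[0,0,0]],"dr":[[0,0,0],[0,0,0],[0,0,0]],"jaw":[255,255,255]}' >/dev/null
python3 st.py;python3 gauge.py|head -1
python3 -m jog '{"travel":[[0,-3,0],[0,0,0],[0,0,0]],"dr":[[0,0,0],[0,0,0],[0,0,0]],"jaw":[255,255,255]}' >/dev/null
python3 st.py;python3 gauge.py
```

```text
t 11.27 pos [ 537.3 -200.9  144.6] jawyaw 0.15 z [ 0.001  0.002 -1.   ] F [0.39 7.22 3.33] op -0.002 q [-0.54  0.13  1.89  0.    1.13 -0.54]
green 359.38 red 364.15 pointer 357.38 -> pad 6.7 mm; green y -71.2
t 11.57 pos [ 537.3 -203.6  144.3] jawyaw 0.15 z [ 0.001  0.002 -1.   ] F [1.34 6.39 3.43] op -0.002 q [-0.54  0.13  1.88  0.    1.13 -0.54]
green 358.97 red 363.69 pointer 357.41 -> pad 7.9 mm; green y -70.1
L {345: 90, 346: 88, 347: 97, 348: 128, 349: 147, 350: 153, 351: 145, 352: 161, 353: 225, 354: 232, 355: 230, 356: 214, 357: 129, 358: 133, 359: 158, 360: 188, 361: 217, 362: 218, 363: 217, 364: 217, 365: 217, 366: 224, 367: 231, 368: 231, 369: 231, 370: 227, 371: 147, 372: 117, 373: 116, 374: 118, 375: 124, 376: 125, 377: 134, 378: 161, 379: 167, 380: 174, 381: 188, 382: 189, 383: 184, 384: 187, 385: 185, 386: 189, 387: 192}
```

```bash
sed -i 's/12+(cps-cg)\*mm/(9.03-(cr-cps))*mm/' gauge.py
python3 -m jog '{"travel":[[0,10,0],[0,10,0],[0,10,0],[0,6,0],[0,0,0]],"dr":[[0,0,0],[0,0,0],[0,0,0],[0,0,0],[0,0,0]],"jaw":[255,255,255,255,255]}' >/dev/null
python3 -m jog '{"travel":[[0,0,0],[0,0,0],[0,0,0]],"dr":[[0,0,0],[0,0,0],[0,0,0]],"jaw":[255,255,255]}' > /dev/null
python3 st.py;python3 gauge.py|head -1
python3 -m jog '{"travel":[[0,-8,0],[0,-5,0],[0,-5,0],[0,0,0],[0,0,0]],"dr":[[0,0,0],[0,0,0],[0,0,0],[0,0,0],[0,0,0]],"jaw":[255,255,255,255,255]}' >/dev/null
python3 st.py;python3 gauge.py|head -1
```

```text
t 12.28 pos [ 537.2 -169.2  144.7] jawyaw 0.15 z [ 0.    -0.001 -1.   ] F [-0.16 -0.52  0.33] op 0.001 q [-0.49  0.11  1.91 -0.    1.12 -0.49]
green 360.38 red 365.17 pointer 357.34 -> pad 3.2 mm; green y -73.9
t 12.75 pos [ 537.5 -186.2  145.5] jawyaw 0.10 z [ 0.001  0.003 -1.   ] F [-0.11  5.62  4.78] op 0.003 q [-0.51  0.12  1.9   0.    1.13 -0.52]
green 358.53 red 362.94 pointer 357.40 -> pad 9.2 mm; green y -69.0
```

```bash
python3 -m jog '{"travel":[[0,-2.5,0],[0,0,0],[0,0,0]],"dr":[[0,0,0],[0,0,0],[0,0,0]],"jaw":[255,255,255]}' >/dev/null
python3 st.py;python3 gauge.py|head -1
```

```text
t 13.05 pos [ 537.4 -188.1  145.6] jawyaw 0.11 z [ 0.001  0.004 -1.   ] F [-0.77  7.02  5.14] op -0.005 q [-0.52  0.12  1.9   0.    1.13 -0.52]
green 358.27 red 362.56 pointer 357.39 -> pad 10.2 mm; green y -68.3
```

```bash
python3 -m jog '{"travel":[[0,-2.5,0],[0,0,0],[0,0,0],[0,0,0],[0,0,0]],"dr":[[0,0,0],[0,0,0],[0,0,0],[0,0,0],[0,0,0]],"jaw":[255,255,255,255,255]}' >/dev/null
python3 st.py;python3 gauge.py|head -1
python3 -m jog '{"travel":[[0,0,0],[0,0,0],[0,0,0],[0,0,0],[0,0,0]],"dr":[[0,0,0],[0,0,0],[0,0,0],[0,0,0],[0,0,0]],"jaw":[255,255,255,255,255]}' >/dev/null
python3 st.py;python3 gauge.py|head -1
python3 - <<'E'
from h import *
t=read_camera("top")[:,:,::-1];s=read_camera("side")[:,:,::-1]
im=np.zeros((600,640,3),np.uint8)
im[:320]=cv2.resize(t[197:237,305:385],None,fx=8,fy=8,interpolation=cv2.INTER_CUBIC)
b=cv2.resize(s[90:235,300:400],None,fx=1.85,fy=1.85,interpolation=cv2.INTER_CUBIC);im[325:325+b.shape[0],:b.shape[1]]=b
cv2.imwrite("pics/final.png",im)
E
```

```text
t 13.52 pos [ 537.5 -190.1  145.7] jawyaw 0.11 z [ 0.001  0.005 -1.   ] F [-0.87  8.95  5.67] op -0.002 q [-0.52  0.12  1.89  0.01  1.13 -0.52]
green 358.00 red 362.13 pointer 357.28 -> pad 11.1 mm; green y -67.6
t 13.98 pos [ 537.5 -190.1  145.6] jawyaw 0.11 z [ 0.001  0.005 -1.   ] F [0.02 8.02 6.05] op 0.002 q [-0.52  0.12  1.89  0.01  1.13 -0.52]
green 358.00 red 362.12 pointer 357.28 -> pad 11.1 mm; green y -67.6
```

View pics/final.png

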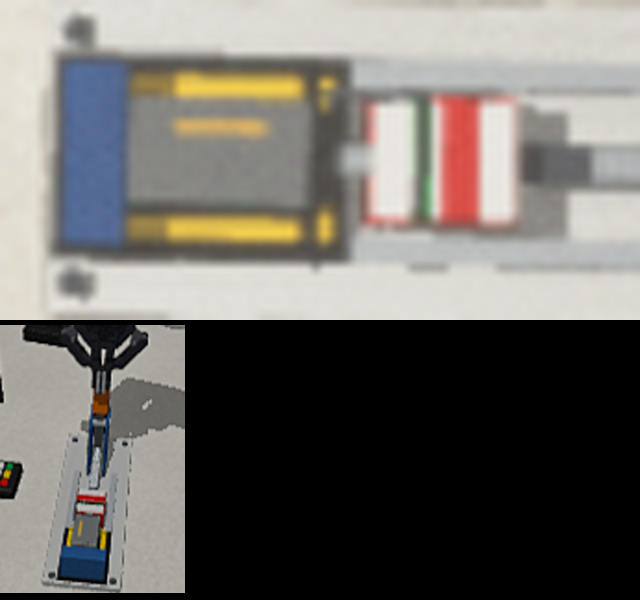

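The pack sits between the rails against the blue jaw (crop px 130–310), and the dark pointer stands inside the green stripe (crop px ~420). The reading is steady, so I am handing the job in.

```bash
python3 -c "
from plant import *
print(sign_off())"; python3 st.py
```

```text
the job is handed in; nothing more can be done
None
the job is handed in; nothing more can be done
```

I set the green-banded pack upright in the nest and let go of it. I then pumped the trigger with the shut fingers: two full squeezes and one part squeeze, which I was still holding when I handed the job in at about 14 s of robot time.

**Last checks, twice over 0.5 s:**
- **Gauge:** the pointer stood still inside the green stripe, at about 11.1 mm, or roughly 6.7 N from the spring rate.
- **Trigger:** the fingers pushed it with about 8–9 N in y.
- **Pack:** it lay between the rails, against the fixed jaw, with the fingers well away from it.

**What disagreed:**
- **Arm and cameras:** the arm's reported x read about 2–3 mm higher than the cameras. I corrected the placing from the side view.
- **Height and y in the side view:** estimates from the top and bottom edges of the held pack differed by about 4 mm. I went by the contact force at the nest floor instead.

I did not re-measure the other packs, the terminal or the scanner at the end. The arm stayed clear of them.

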